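# Pack the sampling kit into the carrier tray

## Robot

A 6-joint arm with a two-finger parallel gripper is mounted at the origin on a cart in front of the work surface, level with it; the furniture and walls round the work are solid. World frame = base frame: x ahead of the robot, y to its left, z up, the work surface at z = 0. Lengths are in m, angles in rad, forces in N, time in s.
With the tool pointing down it reaches from about 0.325 to 1 m from the base axis. Payload 5.1 kg.
Tool frame: the origin (TCP) lies at the very end of the fingers, on their centre line; the grasp point (between the pads) lies 19 mm behind it (grip_depth is the distance from the TCP to the grasp point, in m); z points along the fingers, y is the line along which they close (so a half turn about z gives the same grasp; the last joint's range is limited). The gripper opens to 85 mm and grips with 20 to 120 N. Pads are 22 mm wide; open, the fingers measure 114 mm over their backs; the gripper's body (76 mm by 85 mm) begins 54 mm behind the grasp point. The pads swing forward as they close: fully open they stand 13 mm farther back than shut.
Start: joints at [1.092, 0.124, 1.65, -0, 1.367, -0.083], TCP at [0.251, 0.6, 0.231] pointing down, gripper open.
Joint ranges: [-2.61, 2.61], [-1.02, 2.33], [0.03, 2.71], [-1.35, 4.49], [0.32, 2.68], [-2.91, 2.91]. Speed limits (rad/s): [2.57, 2.57, 3.14, 3.14, 3.14, 3.14].

## Interface

Orientations are given as a unit quaternion [x, y, z, w].
In Python, from rig import * gives the robot as it stands.
- The arm moves only by the shell command python3 -m creep 'ROWS' [FORCE]. ROWS is text: rows parted by semicolons, each of 5 numbers parted by spaces: the shift along the tool's x, y, z in m, then the turn about the tool's z in rad, then the closure, from -1 (fully open) to 1 (shut). A call has 1 to 8 rows; each row is the pose to reach, as a shift and turn from the pose commanded when the call began, along the tool's axes at that moment; what a row does not reach only later rows make up. A row lasts 1/10 s, in which the tool goes at most 50 mm and 8.59 degrees, less where a joint would pass 70% of its speed; a pose out of reach is approached as far as the arm can. A call with a gripper value outside its range is refused whole. The fingers move at their own pace and stop on an object; FORCE is the grip in N (left out, the last holds). Time passes only in rows, so rows that repeat a pose let the fingers close. It gives the time, the measured TCP pose, the force, the opening and the grip force at its end, in the units of the state.
- state(): the state, without advancing time (a new reading comes with each control period).
- camera(name): name is "scene" or "top" or "wrist"; returns a dict with "pixels" (420x560x3 uint8, red, green, blue), "camera_matrix" (3x3 intrinsics, pixels), "extrinsics" (4x4, takes a point from world to camera coordinates). Camera axes: x right, y up, looking along -z (the intrinsics and any distortion apply to the point x, -y, -z); pixel columns grow to the right and rows downward; lengths in m; the calibration is good to about 2 mm. A picture is of the moment at which its call begins. There is no depth.
- finish_job(): hands the job in; it is judged then, once.
Trained networks look in the newest picture that a camera, given by its name, has taken for a name from the list of things; names that differ only in an ending like _2 or _b are one class to them, and where a whole thing is asked for, a point or a joint stands for the part that bears it (a point fixed in the world has none). Each returns a list of dicts, best first, with "score" (0 to 1); they miss things now and then, are a little off and sometimes report something else, mostly with a low value. They report only what shows in the picture. A call takes as long as a camera call. They do not tell look-alikes from the thing itself.
- look_for(camera, label): "at" ([x, y, z] in m, in world coordinates, good to about 4 mm: the middle of the surface that is visible of it).
The state is a dict: "time": time; "qpos": joint angles; "qd": joint speeds; "joint_torque": joint torques, N m; "tool_pos": TCP position; "ee_rot": TCP orientation; "ft_force": force on the tool from outside, world axes, zero at the start; "ft_torque": the same for the moment, N m; "opening": finger opening in m; "grasp_force": force on a finger pad.
Only numpy, scipy, OpenCV 4.12 (cv2) and the standard library are available. Lean on these libraries where they do the work, as an engineer would, in place of code of your own. Each camera call takes 0.05 s, during which the arm holds its last target. There are 200 camera calls.

## Task

Pack the sampling kit, which stands about the front of the bench (not the stock at the back), into the grey carrier tray: stand the slim black-capped amber vial, the red-stoppered amber dropper bottle and the black-capped amber bottle upright, fully down, each in the blue block whose bore fits it (vial in the smallest, dropper bottle in the middle, bottle in the largest), and lay the marker pen lengthwise, centred, across the two black saddles of the tray's pen rest. Never tip the kit's bottles over, and leave the white-capped amber bottle and the open brown jar standing where they are: they do not belong to the kit.

Things in the scene. Friction and masses are not known exactly. Their poses are not given: they have to be found in the camera images.
- tray: grey tray 150 x 266 mm, fixed, rim 10 mm; origin under its middle, z up, long side along y. Three blue bored blocks stand in a row at x=+33, y=-80, 0, +80 mm. Pen rest at x=-46 mm (side near the robot): two black saddles 28 mm long in y, at y=-45 and +45, open between; each has a flat floor 16 mm wide (in x) at z=24 mm and flanks rising outward at 45 degrees to z=30 mm
- block_small: blue plastic block 70 x 70 x 26 mm, fixed in one of the tray's three places (varies), with the smallest bore: 29 mm across, 18 mm deep, 3 mm chamfer, in its middle. Origin under its middle (5 mm over the worktop), z up, axes parallel to the tray's; bore floor at z=8 mm, top at z=26 mm
- block_medium: same blue block with the middle bore: 41 mm across, otherwise as block_small
- block_large: same blue block with the largest bore: 51 mm across, otherwise as block_small
- vial: slim amber glass vial with black cap, 21 mm across, 80 mm tall, standing; origin under its middle, z up. Grip it round the body (straight sides up to about 55 mm). About 30 g
- dropper_bottle: small amber bottle with red stopper, 33 mm across, 76 mm tall, standing; origin under its middle, z up. The body is 32 mm across up to 42 mm height, then a neck 16 mm across. Grip the body. About 60 g
- amber_bottle: amber glass bottle with black cap, 43 mm across, 96 mm tall, standing; origin under its middle, z up. The body is 42 mm across up to 58 mm height, then a neck about 20 mm across. Grip the body. About 120 g
- pen: white marker pen with blue cap, 134 mm long, 14 mm thick, lying on the worktop; origin under its middle, long axis along its y, z up. About 18 g
- white_cap_bottle: amber glass bottle with white cap, 42 mm across, 95 mm tall, standing, not part of the kit; origin under its middle
- open_jar: small amber glass jar, open, no cap, 35 mm across, 56 mm tall, standing, not part of the kit; origin under its middle
There are look-alikes about, which are no part of the job. What is shaped like the amber_bottle but yellow is not meant.

How it is judged:
By the outcome, as a careful person would: the job done as asked, in the order asked, and still so for the second after the job is handed in, with the robot touching nothing.
It also fails if it takes over 131 s, if anything falls off the work surface, if the arm or the gripper's body presses on something with over 40 N, if the wrist force passes 120 N, or if a joint passes its speed limit or range.

## Working session

There is one attempt and no reset: what is moved stays moved. The work goes in short steps, Python scripts to look and compute and a shell command to move; the robot and the scene stay as the last step left them, time stands still between calls to the robot, and variables do not carry over. Pictures are saved under pics/ and viewed, at most 15 in all, crops included, and the job is handed in when it is done.

```bash
mkdir -p pics
cat > h.py <<'E'
from rig import *
import numpy as np, cv2
from scipy.spatial.transform import Rotation as R
def save(n,f,crop=None,scale=1):
    c=camera(n); im=c["pixels"][:,:,::-1]
    if crop: x0,y0,x1,y1=crop; im=im[y0:y1,x0:x1]
    cv2.imwrite("pics/"+f,cv2.resize(im,None,fx=scale,fy=scale,interpolation=cv2.INTER_CUBIC)); return c
def proj(c,p):
    E=np.array(c["extrinsics"]);K=np.array(c["camera_matrix"])
    q=E[:3,:3]@np.array(p)+E[:3,3]; q=K@np.array([q[0],-q[1],-q[2]]); return q[:2]/q[2]
def ray(c,uv,z):
    E=np.array(c["extrinsics"]);K=np.array(c["camera_matrix"])
    d=np.linalg.inv(K)@np.array([uv[0],uv[1],1.]); d=E[:3,:3].T@np.array([d[0],-d[1],-d[2]])
    o=-E[:3,:3].T@E[:3,3]; return o+d*(z-o[2])/d[2]
def rel(t):  # world target -> tool-frame shift
    s=state(); return R.from_quat(s["ee_rot"]).inv().apply(np.array(t)-s["tool_pos"])
E
python3 - <<'E'
from h import *
np.set_printoptions(precision=4,suppress=True)
s=state();print(s["time"],s["tool_pos"],s["ee_rot"],s["opening"]);print(R.from_quat(s["ee_rot"]).as_matrix())
for n in("scene","top"):
    c=save(n,n+"0.png",scale=1.4)
    E=np.array(c["extrinsics"]);print(n,-E[:3,:3].T@E[:3,3])
    for l in("tray","block_small","block_medium","block_large","vial","dropper_bottle","amber_bottle","pen","white_cap_bottle","open_jar"):
        for d in look_for(n,l):
            print(l,round(d["score"],2),np.round(d["at"],3),proj(c,d["at"]).round())
E
```

```text
0.0 [0.2503 0.5992 0.23  ] [ 0.1966  0.9805 -0.001  -0.0003] 0.08527339877976588
[[-0.9227  0.3856 -0.001 ]
 [ 0.3856  0.9227 -0.0019]
 [ 0.0002 -0.0021 -1.    ]]
scene [-0.0203 -0.4764  0.8634]
tray 0.84 [0.41  0.224 0.002] [169. 196.]
block_small 0.61 [0.479 0.339 0.031] [158. 153.]
block_medium 0.94 [0.48  0.259 0.029] [178. 167.]
block_large 0.8 [0.48  0.176 0.024] [201. 183.]
block_large 0.54 [ 0.546 -0.412  0.059] [425. 285.]
vial 0.44 [0.649 0.037 0.042] [285. 166.]
vial 0.15 [ 0.548 -0.412  0.054] [425. 286.]
dropper_bottle 0.53 [ 0.412 -0.147  0.041] [283. 264.]
amber_bottle 0.89 [0.646 0.143 0.051] [253. 147.]
amber_bottle 0.73 [0.564 0.043 0.056] [262. 180.]
pen 0.71 [ 0.457 -0.364  0.01 ] [378. 314.]
white_cap_bottle 0.84 [ 0.548 -0.412  0.057] [426. 285.]
open_jar 0.87 [ 0.562 -0.281  0.037] [372. 253.]
top [ 0.4725 -0.0423  1.0337]
tray 0.87 [0.42  0.253 0.01 ] [164. 257.]
block_medium 0.91 [0.484 0.262 0.034] [158. 231.]
block_large 0.75 [0.483 0.176 0.03 ] [193. 231.]
vial 0.62 [ 0.574 -0.276  0.036] [378. 192.]
vial 0.4 [0.647 0.041 0.052] [247. 163.]
dropper_bottle 0.73 [ 0.423 -0.142  0.044] [324. 255.]
dropper_bottle 0.36 [ 0.564 -0.397  0.056] [431. 195.]
amber_bottle 0.81 [0.568 0.051 0.064] [243. 194.]
amber_bottle 0.63 [0.651 0.151 0.06 ] [201. 161.]
pen 0.84 [ 0.465 -0.356  0.012] [409. 236.]
pen 0.18 [ 0.422 -0.139  0.044] [323. 255.]
white_cap_bottle 0.87 [ 0.564 -0.401  0.061] [433. 194.]
open_jar 0.72 [ 0.573 -0.276  0.036] [378. 192.]
```

View pics/scene0.png

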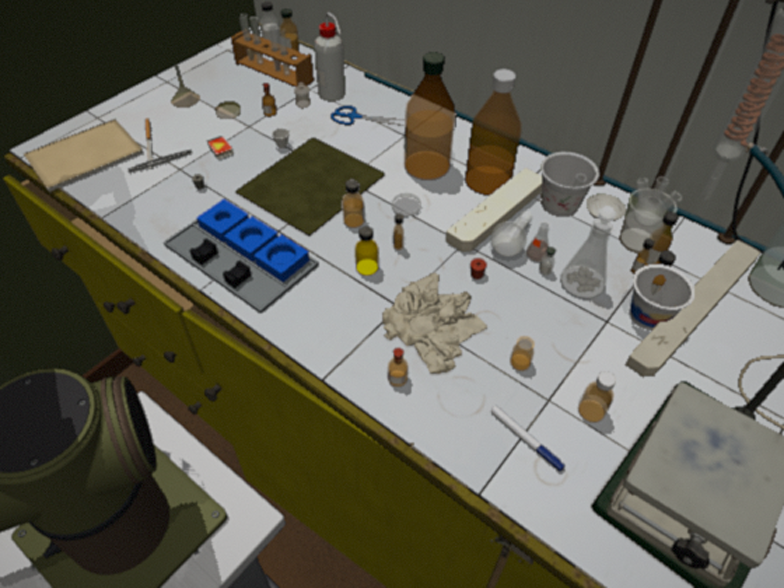

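View pics/top0.png

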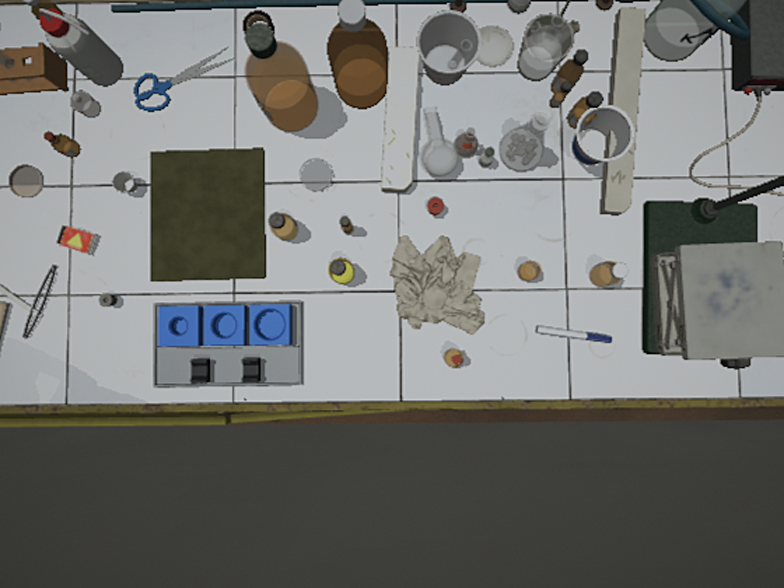

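The scene picture shows the tray at (170,195) in 560-px units. Kit candidates:
- **Black-capped bottle:** (253,147) is amber, and the one at (262,180) is yellow, so that one is ruled out.
- **Vial:** (285,166).
- **Red-stoppered dropper:** (283,264) at the front. The one at (191,72) is stock at the back.
- **Pen:** (378,314).
- **Left alone:** white cap (426,285) and jar (372,253).

I'll confirm these in one crop and fit the poses more finely.

```bash
cat > fit.py <<'E'
from h import *
from scipy.optimize import minimize
S=8
def sil(c,P):
    uv=np.array([proj(c,p) for p in P]); h=cv2.convexHull((uv*S).astype(np.int32))
    m=np.zeros((420*1,560*1),np.uint8); cv2.fillPoly(m,[h],255,cv2.LINE_AA,3); return m/255.
def cyl(x,y,r,z0,z1,n=32):
    a=np.linspace(0,2*np.pi,n); return [(x+r*np.cos(t),y+r*np.sin(t),z) for t in a for z in(z0,z1)]
def box(p,x0,x1,y0,y1,z0,z1):
    c,s=np.cos(p[2]),np.sin(p[2]); return [(p[0]+c*a-s*b,p[1]+s*a+c*b,z) for a in(x0,x1) for b in(y0,y1) for z in(z0,z1)]
def fit(views,model,p0,step):
    f=lambda p:sum(np.abs(sil(c,model(p))-m).sum()/m.sum() for c,m in views)
    sx=np.array([p0]+[np.array(p0)+np.eye(len(p0))[i]*step[i] for i in range(len(p0))])
    r=minimize(f,p0,method="Nelder-Mead",options=dict(initial_simplex=sx,xatol=1e-5,fatol=1e-4)); return r.x,r.fun
def near(c,m,p,rad):  # keep component(s) near projected point
    u=proj(c,p); k=np.zeros(m.shape,np.uint8); cv2.circle(k,tuple(int(v) for v in u),rad,1,-1); return ((m>0)&(k>0)).astype(float)
E
python3 - <<'E'
from fit import *
np.set_printoptions(precision=4,suppress=True)
cs=[save("scene","crop1.png",(140,120,310,290),3.5),camera("top")]
hsv=[cv2.cvtColor(c["pixels"],cv2.COLOR_RGB2HSV) for c in cs]
V=[]
for c,h in zip(cs,hsv):
    m=cv2.inRange(h,(105,120,40),(130,255,255)); m=near(c,m,(.483,.257,.03),85)
    m=cv2.morphologyEx(m.astype(np.uint8),cv2.MORPH_CLOSE,np.ones((9,9))); V.append((c,m.astype(float)))
fb=lambda p:box(p,-.002,.068,-.115,.115,.005,.031)
print("tray",fit(V,fb,[.45,.258,0],[.01,.01,.03]),[fit([v],fb,[.45,.258,0],[.01,.01,.03])[0] for v in V])
for n,x,y,r,hb in(("vial",.648,.039,.0105,.055),("drop",.418,-.144,.016,.042),("amber",.649,.148,.021,.058)):
    V=[]
    for c,h in zip(cs,hsv):
        m=cv2.inRange(h,(5,90,30),(25,255,255)); m=near(c,m,(x,y,hb/2),22 if n!="vial" else 16); V.append((c,m))
    fm=lambda p:cyl(p[0],p[1],r,0.0,hb)
    print(n,fit(V,fm,[x,y],[.006,.006]),[fit([v],fm,[x,y],[.006,.006]) for v in V],[v[1].sum() for v in V])
V=[]
for c,h in zip(cs,hsv):
    m=cv2.inRange(h,(105,90,20),(130,255,255)); m=near(c,m,(.46,-.36,.007),45); ys,xs=np.nonzero(m)
    print("cap",ray(c,(xs.mean(),ys.mean()),.007),len(xs))
E
```

```text
tray (array([0.45  , 0.2584, 0.0003]), np.float64(0.15310005406881894)) [array([0.4488, 0.2557, 0.0175]), array([0.4502, 0.2581, 0.0004])]
vial (array([0.647 , 0.0402]), np.float64(4.163787699818883)) [(array([0.6489, 0.0438]), np.float64(1.3604063312071817)), (array([0.6538, 0.0404]), np.float64(2.7920261437908493))] [np.float64(83.0), np.float64(30.0)]
drop (array([ 0.4216, -0.1422]), np.float64(1.7689104507782498)) [(array([ 0.4267, -0.1401]), np.float64(0.8111178492015362)), (array([ 0.4204, -0.1406]), np.float64(0.9077420658985245))] [np.float64(194.0), np.float64(97.0)]
amber (array([0.6506, 0.1526]), np.float64(1.3946682198992462)) [(array([0.6523, 0.1551]), np.float64(0.35839673408795697)), (array([0.6505, 0.1487]), np.float64(1.0100871459694991))] [np.float64(317.0), np.float64(180.0)]
cap [ 0.4528 -0.401   0.007 ] 117
cap [ 0.4526 -0.4022  0.007 ] 70
```

View pics/crop1.png

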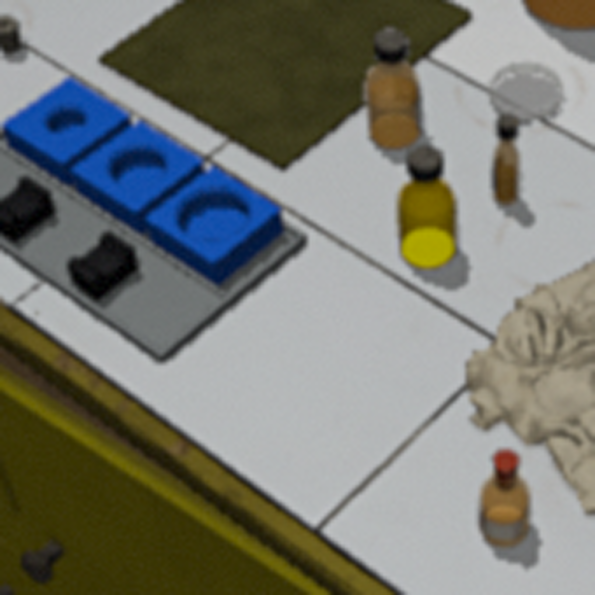

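The crop confirms four things:
- The amber black-capped bottle is at crop (393,90).
- The yellow one at (426,205) is excluded.
- The slim vial is at (507,160) and the red-stoppered dropper at (505,500).
- The bores, from left to right, are small, medium, large.

Next I move above the vial.

```bash
python3 -m creep '-0.29 -0.18 0 -0.396 -1; -0.29 -0.18 0 -0.396 -1; -0.29 -0.18 0 -0.396 -1; -0.29 -0.18 0 -0.396 -1; -0.29 -0.18 0 -0.396 -1; -0.29 -0.18 0 -0.396 -1; -0.29 -0.18 0 -0.396 -1; -0.29 -0.18 0 -0.396 -1'
python3 -m creep '-0.2 -0.28 0 0 -1; -0.2 -0.28 0 0 -1; -0.2 -0.28 0 0 -1; -0.2 -0.28 0 0 -1; -0.2 -0.28 0 0 -1; -0.2 -0.28 0 0 -1; -0.2 -0.28 0 0 -1; -0.2 -0.28 0 0 -1'
python3 - <<'E'
from h import *
np.set_printoptions(precision=4,suppress=True)
s=state();print(s["time"],s["tool_pos"],s["qpos"]);print(R.from_quat(s["ee_rot"]).as_matrix())
c=save("wrist","w1.png",scale=1.4)
E=np.array(c["extrinsics"]);print("campos",-E[:3,:3].T@E[:3,3],"look",-E[2,:3])
for l in("vial","amber_bottle"):
    for d in look_for("wrist",l): print(l,d["score"],d["at"],proj(c,d["at"]))
print("rel",rel((.648,.040,.12)))
E
```

```text
time: 2.0
tool_pos: [0.4513, 0.3182, 0.2316]
ee_rot: [0.003, 1.0, -0.0, 0.001]
ft_force: [-0.7, 0.3, -0.5]
opening: 0.0855
grasp_force: 0.0
time: 2.8
tool_pos: [0.6509, 0.0385, 0.2309]
ee_rot: [0.002, 1.0, -0.0, 0.0]
ft_force: [0.1, 0.1, 0.9]
opening: 0.0851
grasp_force: 0.0
2.8 [0.6509 0.0385 0.2309] [-0.0229  0.1284  1.646  -0.0009  1.3668 -1.5891]
[[-1.      0.0044  0.0003]
 [ 0.0044  1.     -0.0009]
 [-0.0003 -0.0009 -1.    ]]
campos [0.5771 0.0387 0.3734] look [ 0.2873 -0.0017 -0.9578]
vial 0.75 [0.5217, 0.1728, 0.006] [422.3715  39.691 ]
vial 0.59 [0.6532, 0.0399, 0.065] [278.05  195.239]
amber_bottle 0.8 [0.5761, 0.0493, 0.0679] [289.5676 102.1162]
rel [ 0.0005 -0.0028  0.111 ]
```

View pics/w1.png

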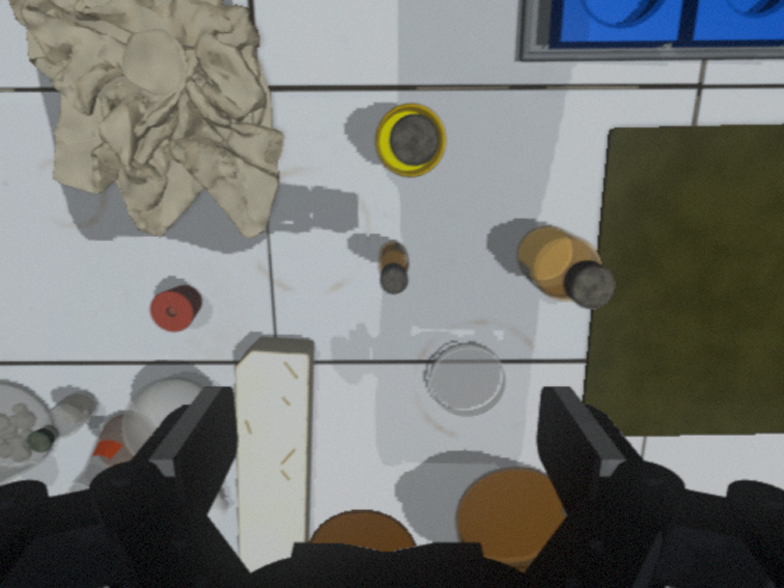

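The wrist view shows the vial cap top at about (394,281) in the 1.4x picture, and the amber bottle cap top at (591,287) with its base circle at (555,260). The yellow bottle is at (412,140).

Run:
```python
from h import *
np.set_printoptions(precision=4,suppress=True)
c=camera("wrist")
print("vial cap",ray(c,(394/1.4,281/1.4),.08),"base",ray(c,(394/1.4,250/1.4),0))
print("amber cap",ray(c,(591/1.4,287/1.4),.096))
for p in((.648,.038),(.65,.15)): print(proj(c,(*p,0))*1.4,proj(c,(*p,.08))*1.4,proj(c,(*p,.096))*1.4)
```

```text
vial cap [0.6516 0.0472 0.08  ] base [0.6488 0.0484 0.    ]
amber cap [0.6509 0.1575 0.096 ]
[379.9367 248.886 ] [378.4039 275.0931] [377.9991 282.015 ]
[531.3056 251.585 ] [568.0773 278.4136] [577.7837 285.4954]
```

Run:
```python
from h import *
np.set_printoptions(precision=4,suppress=True)
c=save("wrist","w2.png",(230,50,480,230),3)
E=np.array(c["extrinsics"]);print("campos",-E[:3,:3].T@E[:3,3],"look",-E[2,:3],state()["tool_pos"])
for l in("vial","amber_bottle"):
    for d in look_for("wrist",l): print(l,d["score"],d["at"],proj(c,d["at"]))
h=cv2.cvtColor(c["pixels"],cv2.COLOR_RGB2HSV)
im=c["pixels"]; m=((im.max(2)<85)).astype(np.uint8); m[:, :230]=0; m[280:]=0
n,_,st,ce=cv2.connectedComponentsWithStats(m)
for i in range(1,n):
    if 40<st[i,4]<2500 and 250<ce[i][0]<450: print(st[i],ce[i],ray(c,ce[i],.08),ray(c,ce[i],.096))
```

```text
campos [0.5746 0.0429 0.3737] look [ 0.2864  0.0014 -0.9581] [0.6483 0.0435 0.2313]
vial 0.76 [0.6519, 0.0423, 0.0652] [274.9887 196.8928]
amber_bottle 0.97 [0.5773, 0.0509, 0.0661] [285.6958 107.3613]
amber_bottle 0.78 [0.6514, 0.1475, 0.0614] [394.9418 195.4188]
[365   0 195  50 407] [436.2383  37.5971] [0.528  0.1603 0.08  ] [0.5305 0.1539 0.096 ]
[ 377    0  183   40 1680] [442.4577  25.6399] [0.52   0.1638 0.08  ] [0.523  0.1572 0.096 ]
[230  65 174   3 365] [307.3562  65.7753] [0.5473 0.0664 0.08  ] [0.5488 0.0652 0.096 ]
[272  86  35  36 897] [289.0669 103.7982] [0.5745 0.0531 0.08  ] [0.5745 0.0525 0.096 ]
[267 176  16  10  74] [275.0811 180.2432] [0.6342 0.0424 0.08  ] [0.631  0.0424 0.096 ]
[364 189  10  14  61] [368.0328 195.4426] [0.6469 0.1191 0.08  ] [0.6429 0.1149 0.096 ]
[265 191  19  22 305] [274.4459 201.1279] [0.6518 0.0419 0.08  ] [0.6476 0.0419 0.096 ]
[230 260  75   3 152] [267.9211 260.5329] [0.7052 0.0362 0.08  ] [0.6981 0.0366 0.096 ]
[387 276  22   4  73] [396.8493 277.7397] [0.7216 0.15   0.08  ] [0.7136 0.1442 0.096 ]
```

View pics/w2.png

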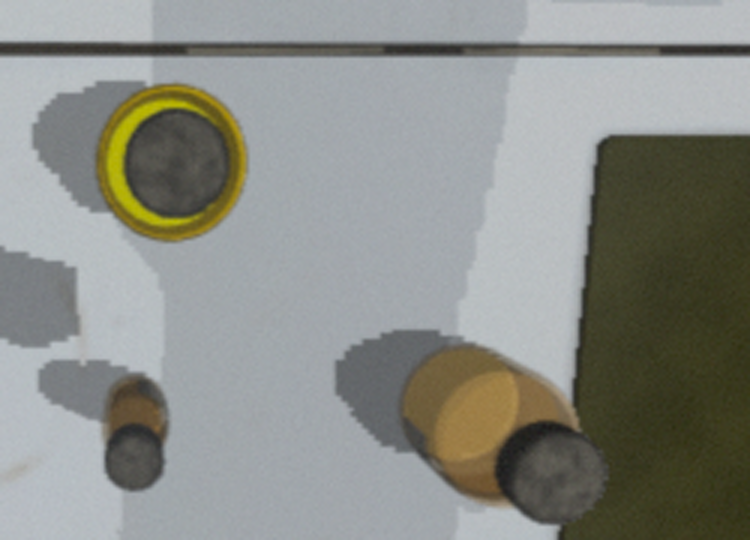

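```bash
python3 -m creep '0 0.0 0.05 0 -1; 0 0.0 0.1 0 -1; 0 0.0 0.1 0 -1; 0 0 0.1 0 -1; 0 0 0.1 0 -1'
python3 - <<'E'
from h import *
np.set_printoptions(precision=4,suppress=True)
for i in range(3):
    c=camera("wrist"); s=state(); print(s["tool_pos"],R.from_quat(s["ee_rot"]).as_rotvec(),np.abs(s["qd"]).max())
for l in("vial",):
    for d in look_for("wrist",l): print(l,d["score"],d["at"],proj(c,d["at"]))
print(rel((.65,.041,.022)))
E
```

```text
time: 3.65
tool_pos: [0.6508, 0.0423, 0.1351]
ee_rot: [-0.0, 1.0, -0.0, 0.003]
ft_force: [0.5, 0.4, 0.4]
opening: 0.0853
grasp_force: 0.0
[0.6511 0.0421 0.1356] [-0.0009  3.1353 -0.0001] 0.0045798269672432885
[0.6511 0.042  0.1355] [-0.0008  3.1353 -0.0002] 0.007063108600008243
[0.6508 0.042  0.135 ] [-0.0006  3.136  -0.0001] 0.012147692463176114
vial 0.83 [0.6511, 0.0423, 0.0567] [276.7007 224.0547]
[ 0.001  -0.0009  0.1124]
```

```bash
python3 -m creep '0 0 0.04 0 -1; 0 0 0.08 0 -1; 0 0 0.111 0 -1; 0 0 0.111 0 -1; 0 0 0.111 0 -1; 0 0 0.111 0 1; 0 0 0.111 0 1; 0 0 0.111 0 1' 35
python3 -m creep '0 0 0 0 1; 0 0 0 0 1; 0 0 0 0 1; 0 0 0 0 1'
```

```text
time: 4.65
tool_pos: [0.6502, 0.0419, 0.0225]
ee_rot: [-0.0, 1.0, -0.0, 0.002]
ft_force: [0.7, 0.7, -0.1]
opening: 0.0439
grasp_force: 0.0
time: 5.05
tool_pos: [0.6495, 0.0418, 0.0212]
ee_rot: [-0.0, 1.0, -0.0, 0.001]
ft_force: [-0.6, -0.3, 5.0]
opening: 0.0187
grasp_force: 34.6
```

```bash
python3 -m creep '0 0 -0.04 0 1; 0 0 -0.09 0 1; 0 0 -0.13 0 1; 0.04 0.06 -0.13 0 1; 0.08 0.14 -0.13 0 1; 0.1 0.18 -0.13 0 1; 0.12 0.22 -0.13 0 1; 0.14 0.25 -0.13 0 1'
python3 -m creep '0.027 0.046 0 0 1; 0.027 0.046 0 0 1; 0.027 0.046 0 0 1; 0.027 0.046 0 0 1; 0.027 0.046 0 0 1; 0.027 0.046 0 0 1'
python3 - <<'E'
from h import *
np.set_printoptions(precision=4,suppress=True)
c=save("wrist","w3.png",scale=1.2); s=state(); print(s["time"],s["tool_pos"],R.from_quat(s["ee_rot"]).as_rotvec(),s["opening"],s["grasp_force"])
for l in("vial","block_small","block_medium","block_large"):
    for d in look_for("wrist",l): print(l,d["score"],d["at"],proj(c,d["at"])*1.2)
for y in(.178,.258,.338):print(proj(c,(.483,y,.031))*1.2)
print(rel((.483,.338,.036)))
E
```

```text
time: 5.85
tool_pos: [0.5256, 0.2614, 0.1497]
ee_rot: [0.0, 1.0, -0.0, -0.0]
ft_force: [0.3, 0.9, -0.9]
opening: 0.0187
grasp_force: 34.3
time: 6.45
tool_pos: [0.5008, 0.3047, 0.1502]
ee_rot: [0.001, 1.0, -0.0, -0.0]
ft_force: [0.6, 1.0, -0.5]
opening: 0.0187
grasp_force: 34.4
6.5 [0.5008 0.3049 0.1502] [-0.0027 -3.1415  0.0002] 0.018787670124152594 34.38843167412415
vial 0.66 [0.5003, 0.3078, 0.1816] [342.3693 388.267 ]
block_small 0.94 [0.4825, 0.336, 0.033] [383.3671 220.5287]
block_medium 0.88 [0.4824, 0.2562, 0.0283] [252.1632 219.0214]
block_large 0.86 [0.4795, 0.1746, 0.0254] [120.4202 213.6984]
[122.589  221.1667]
[254.4161 220.9036]
[386.2627 220.6405]
[0.0174 0.0324 0.1143]
```

View pics/w3.png

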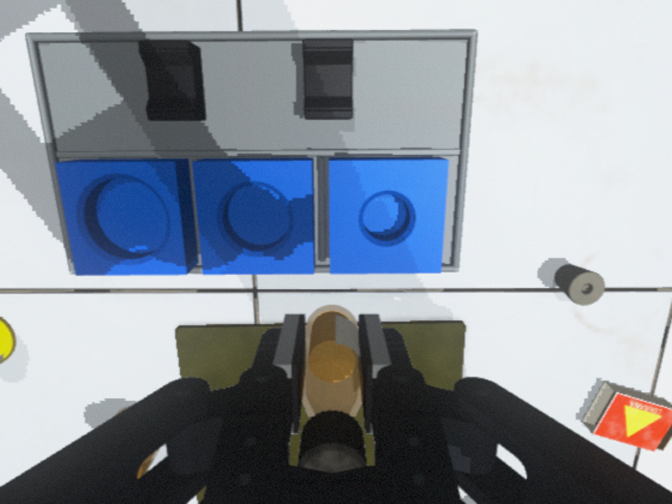

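The view shows the bores at about (129,215), (257,215) and (387,217), which fits the tray estimate to 2 mm. The vial hangs upright in the fingers.

```bash
python3 -m creep '0.020 0.0325 0 0 1; 0.020 0.0325 0 0 1; 0.020 0.0325 0.04 0 1; 0.020 0.0325 0.085 0 1; 0.020 0.0325 0.085 0 1; 0.020 0.0325 0.085 0 1; 0.020 0.0325 0.085 0 1'
python3 - <<'E'
from h import *
np.set_printoptions(precision=4,suppress=True)
c=save("wrist","w4.png",(130,60,430,330),2); s=state(); print(s["time"],s["tool_pos"])
print(rel((.4805,.3375,.036)))
E
```

```text
time: 7.4
tool_pos: [0.4818, 0.3392, 0.0681]
ee_rot: [-0.0, 1.0, 0.001, 0.002]
ft_force: [-0.2, -0.2, 1.1]
opening: 0.019
grasp_force: 34.5
7.45 [0.4821 0.3394 0.0685]
[ 0.0017 -0.002   0.0325]
```

View pics/w4.png

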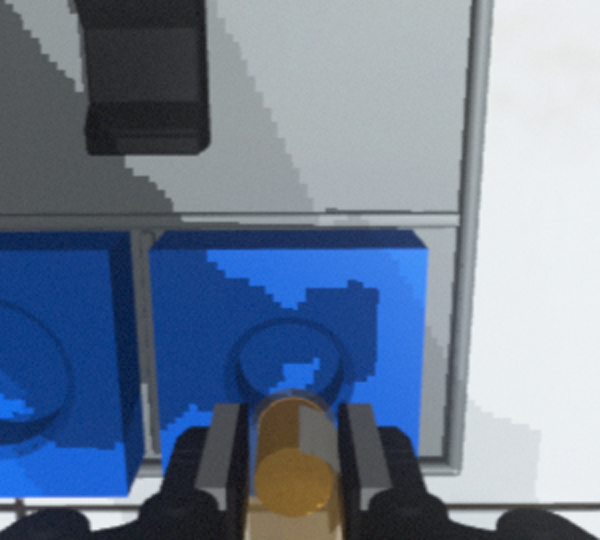

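The vial (column 294) lines up with the small bore (column 291), so I lower it and release.

```bash
python3 -m creep '0.001 -0.001 0.01 0 1; 0.001 -0.001 0.02 0 1; 0.001 -0.001 0.028 0 1; 0.001 -0.001 0.034 0 1; 0.001 -0.001 0.034 0 1; 0.001 -0.001 0.034 0 1; 0.001 -0.001 0.034 0 1; 0.001 -0.001 0.034 0 1'
python3 -m creep '0 0 0 0 0.2; 0 0 0 0 0; 0 0 0 0 -0.2; 0 0 0 0 -0.5; 0 0 0 0 -0.5; 0 0 0 0 -0.5'
python3 -m creep '0 0 -0.05 0 -1; 0 0 -0.1 0 -1; 0 0 -0.14 0 -1; 0 0 -0.14 0 -1; 0 0 -0.14 0 -1'
python3 - <<'E'
from h import *
np.set_printoptions(precision=4,suppress=True)
for n in("wrist","scene"):
    c=save(n,n+"5.png"); s=state(); print(s["time"],s["tool_pos"])
    for d in look_for(n,"vial"): print(d["score"],d["at"])
print(rel((.42,-.142,.2)))
E
```

```text
time: 8.25
tool_pos: [0.4796, 0.3374, 0.034]
ee_rot: [-0.0, 1.0, -0.001, -0.0]
ft_force: [-6.1, -5.5, 16.8]
opening: 0.0187
grasp_force: 36.8
time: 8.85
tool_pos: [0.4789, 0.3374, 0.0311]
ee_rot: [-0.0, 1.0, -0.0, -0.0]
ft_force: [-0.6, -0.2, 0.3]
opening: 0.0642
grasp_force: 0.0
time: 9.35
tool_pos: [0.4797, 0.3378, 0.1729]
ee_rot: [-0.0, 1.0, 0.001, 0.001]
ft_force: [-0.6, -1.0, -1.1]
opening: 0.0856
grasp_force: 0.0
9.4 [0.4787 0.3373 0.1708]
0.93 [0.4811, 0.3365, 0.07]
9.5 [0.478  0.3368 0.169 ]
0.68 [0.4797, 0.3336, 0.0588]
[ 0.0581 -0.4788 -0.03  ]
```

```bash
python3 -m creep '0.03 -0.25 -0.03 0 -1; 0.03 -0.25 -0.03 0 -1; 0.03 -0.25 -0.03 0 -1; 0.03 -0.25 -0.03 0 -1; 0.03 -0.25 -0.03 0 -1; 0.03 -0.25 -0.03 0 -1; 0.03 -0.25 -0.03 0 -1; 0.03 -0.25 -0.03 0 -1'
python3 -m creep '0.028 -0.229 0 0 -1; 0.028 -0.229 0 0 -1; 0.028 -0.229 0 0 -1; 0.028 -0.229 0 0 -1; 0.028 -0.229 0 0 -1; 0.028 -0.229 0 0 -1; 0.028 -0.229 0 0 -1; 0.028 -0.229 0 0 -1'
python3 -m creep '0 0 0 0 -1; 0 0 0 0 -1; 0 0 0 0 -1'
python3 - <<'E'
from h import *
np.set_printoptions(precision=4,suppress=True)
c=save("wrist","w6.png",scale=1.2); s=state(); print(s["time"],s["tool_pos"],R.from_quat(s["ee_rot"]).as_rotvec())
for d in look_for("wrist","dropper_bottle"): print(d["score"],d["at"],proj(c,d["at"])*1.2)
h=cv2.cvtColor(c["pixels"],cv2.COLOR_RGB2HSV); m=cv2.inRange(h,(0,150,60),(5,255,255))|cv2.inRange(h,(172,150,60),(180,255,255))
n,_,st,ce=cv2.connectedComponentsWithStats(m)
for i in range(1,n):
    if st[i,4]>40: print(st[i],ce[i]*1.2,ray(c,ce[i],.076))
print(rel((.42,-.142,.1)))
E
```

```text
time: 10.35
tool_pos: [0.4488, 0.088, 0.2003]
ee_rot: [-0.0, 1.0, 0.0, -0.001]
ft_force: [-0.0, -0.0, -0.6]
opening: 0.085
grasp_force: 0.0
time: 11.15
tool_pos: [0.4215, -0.1401, 0.2008]
ee_rot: [-0.001, 1.0, 0.0, -0.0]
ft_force: [-0.0, -0.4, 0.1]
opening: 0.0851
grasp_force: 0.0
time: 11.45
tool_pos: [0.4213, -0.1409, 0.2013]
ee_rot: [-0.001, 1.0, -0.0, 0.0]
ft_force: [0.7, -0.3, -0.0]
opening: 0.0853
grasp_force: 0.0
11.5 [ 0.4213 -0.141   0.2014] [-0.002   3.1415 -0.    ]
0.98 [0.4187, -0.1436, 0.0435] [327.5437 230.3726]
[265 199  20  15 142] [329.2141 246.8873] [ 0.4217 -0.1423  0.076 ]
[ 0.0013 -0.0008  0.1014]
```

View pics/w6.png

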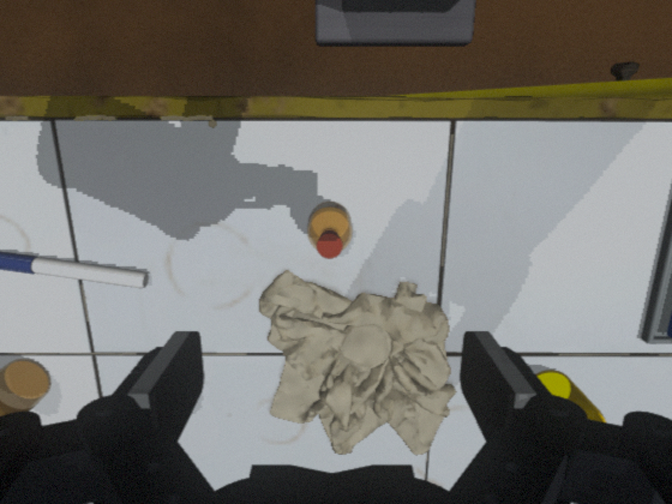

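The wrist view shows the red-stoppered dropper bottle at (330,225), with its stopper at (329,247), almost under the tool. The crumpled cloth is clear of the fingers.

```bash
python3 -m creep '0 -0.001 0.05 0 -1; 0 -0.001 0.1 0 -1; 0 -0.001 0.15 0 -1; 0 -0.001 0.183 0 -1; 0 -0.001 0.183 0 -1; 0 -0.001 0.183 0 -1; 0 -0.001 0.183 0 1; 0 -0.001 0.183 0 1' 35
python3 -m creep '0 0 0 0 1; 0 0 0 0 1; 0 0 0 0 1; 0 0 0 0 1'
python3 -m creep '0 0 -0.04 0 1; 0 0 -0.09 0 1; 0 0 -0.14 0 1; 0 0 -0.14 0 1; 0 0 -0.14 0 1'
```

```text
time: 12.35
tool_pos: [0.4233, -0.1436, 0.021]
ee_rot: [-0.0, 1.0, -0.001, 0.002]
ft_force: [-0.1, -0.2, -0.5]
opening: 0.0591
grasp_force: 0.0
time: 12.75
tool_pos: [0.4221, -0.143, 0.0199]
ee_rot: [-0.0, 1.0, -0.0, 0.001]
ft_force: [-1.6, 1.1, 5.9]
opening: 0.0303
grasp_force: 34.4
time: 13.25
tool_pos: [0.422, -0.143, 0.1601]
ee_rot: [-0.0, 1.0, -0.001, 0.002]
ft_force: [-0.1, -1.0, -1.2]
opening: 0.0299
grasp_force: 35.2
```

```bash
python3 -m creep '-0.03 0.2 0 0 1; -0.03 0.2 0 0 1; -0.03 0.2 0 0 1; -0.03 0.2 0 0 1; -0.03 0.2 0 0 1; -0.03 0.2 0 0 1; -0.03 0.2 0 0 1'
python3 -m creep '-0.031 0.2 0 0 1; -0.031 0.2 0 0 1; -0.031 0.2 0 0 1; -0.031 0.2 0 0 1; -0.031 0.2 0 0 1; -0.031 0.2 0 0 1; -0.031 0.2 0 0 1; -0.031 0.2 0 0 1'
python3 -m creep '0 0 0.05 0 1; 0 0 0.085 0 1; 0 0 0.085 0 1; 0 0 0.085 0 1; 0 0 0.085 0 1'
python3 - <<'E'
from h import *
np.set_printoptions(precision=4,suppress=True)
c=save("wrist","w7.png",(30,30,530,350),1.4); s=state(); print(s["time"],s["tool_pos"],R.from_quat(s["ee_rot"]).as_rotvec(),s["opening"])
for l in("vial","dropper_bottle","block_medium","block_small"):
    for d in look_for("wrist",l): print(l,d["score"],d["at"])
print(rel((.483,.258,.034)))
E
```

```text
time: 13.95
tool_pos: [0.4501, 0.0568, 0.1567]
ee_rot: [0.0, 1.0, -0.0, -0.002]
ft_force: [0.0, 0.4, -1.1]
opening: 0.03
grasp_force: 35.3
time: 14.75
tool_pos: [0.4822, 0.2555, 0.158]
ee_rot: [0.001, 1.0, -0.0, -0.0]
ft_force: [0.7, 1.0, -0.6]
opening: 0.0303
grasp_force: 35.4
time: 15.25
tool_pos: [0.484, 0.2576, 0.076]
ee_rot: [0.0, 1.0, 0.001, 0.002]
ft_force: [0.2, 0.6, -0.0]
opening: 0.0301
grasp_force: 35.4
15.3 [0.4841 0.2579 0.0763] [0.0005 3.137  0.0029] 0.030288413405757355
vial 0.65 [0.4843, 0.3298, 0.0691]
dropper_bottle 0.93 [0.4781, 0.2563, 0.1016]
block_medium 0.65 [0.4645, 0.2551, 0.0302]
block_small 0.78 [0.4702, 0.3263, 0.0312]
[0.0001 0.0001 0.0409]
```

View pics/w7.png

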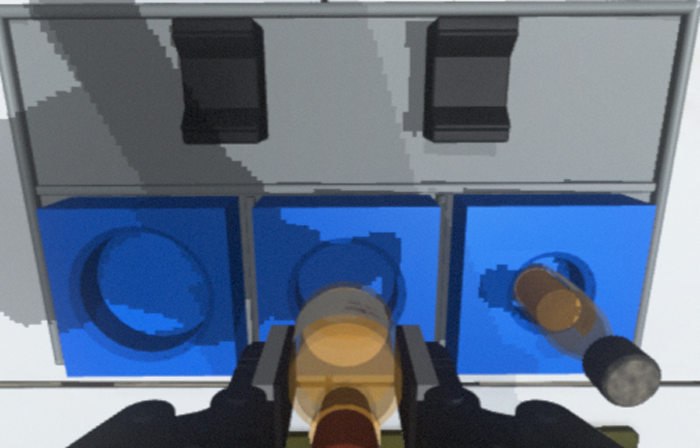

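The vial stands in its bore at (550,290). The dropper (column 345) is over the medium bore (column 350), so I lower it.

```bash
python3 -m creep '0.001 0.001 0.012 0 1; 0.001 0.001 0.024 0 1; 0.001 0.001 0.034 0 1; 0.001 0.001 0.041 0 1; 0.001 0.001 0.041 0 1; 0.001 0.001 0.041 0 1; 0.001 0.001 0.041 0 1'
python3 -m creep '0 0 0 0 0.2; 0 0 0 0 -0.1; 0 0 0 0 -0.4; 0 0 0 0 -0.4; 0 0 0 0 -0.4; 0 0 0 0 -0.4'
python3 -m creep '0 0 -0.05 0 -0.4; 0 0 -0.1 0 -0.4; 0 0 -0.15 0 -1; 0 0 -0.15 0 -1; 0 0 -0.15 0 -1'
python3 - <<'E'
from h import *
np.set_printoptions(precision=4,suppress=True)
c=save("wrist","w8.png"); s=state(); print(s["time"],s["tool_pos"])
for l in("vial","dropper_bottle"):
    for d in look_for("wrist",l): print(l,d["score"],d["at"])
print(rel((.651,.15,.2)))
E
```

```text
time: 16.2
tool_pos: [0.4809, 0.2583, 0.0329]
ee_rot: [-0.0, 1.0, -0.0, -0.001]
ft_force: [-4.3, -2.5, 8.3]
opening: 0.0299
grasp_force: 36.3
time: 16.8
tool_pos: [0.4811, 0.2584, 0.0322]
ee_rot: [-0.0, 1.0, -0.0, -0.0]
ft_force: [-0.3, 0.7, 0.4]
opening: 0.0599
grasp_force: 0.0
time: 17.3
tool_pos: [0.4821, 0.2589, 0.1845]
ee_rot: [-0.0, 1.0, 0.001, 0.002]
ft_force: [0.2, 1.0, -1.0]
opening: 0.0853
grasp_force: 0.0
17.35 [0.4809 0.2584 0.1821]
vial 0.78 [0.4805, 0.3331, 0.0656]
dropper_bottle 0.7 [0.4757, 0.2531, 0.0527]
[-0.171  -0.108  -0.0204]
```

```bash
python3 -m creep '-0.17 -0.108 -0.03 0 -1; -0.17 -0.108 -0.03 0 -1; -0.17 -0.108 -0.03 0 -1; -0.17 -0.108 -0.03 0 -1; -0.17 -0.108 -0.03 0 -1; -0.17 -0.108 -0.03 0 -1; -0.17 -0.108 -0.03 0 -1; -0.17 -0.108 -0.03 0 -1'
python3 -m creep '0 0 0 0 -1; 0 0 0 0 -1; 0 0 0 0 -1'
python3 - <<'E'
from h import *
np.set_printoptions(precision=4,suppress=True)
c=save("wrist","w9.png",scale=1.2); s=state(); print(s["time"],s["tool_pos"],R.from_quat(s["ee_rot"]).as_rotvec())
for d in look_for("wrist","amber_bottle"): print(d["score"],d["at"],proj(c,d["at"])*1.2)
for z in(0,.058,.096): print(proj(c,(.651,.15,z))*1.2)
E
```

```text
time: 18.25
tool_pos: [0.6496, 0.1514, 0.2111]
ee_rot: [-0.001, 1.0, -0.0, -0.001]
ft_force: [-0.2, -0.2, -0.3]
opening: 0.0856
grasp_force: 0.0
time: 18.55
tool_pos: [0.6507, 0.151, 0.2126]
ee_rot: [-0.001, 1.0, 0.0, 0.0]
ft_force: [-0.3, -0.1, 0.3]
opening: 0.0854
grasp_force: 0.0
18.6 [0.6509 0.1508 0.2126] [-0.0012  3.1412  0.    ]
0.83 [0.5749, 0.059, 0.0684] [183.9654 120.7858]
0.82 [0.6501, 0.1572, 0.0652] [340.6242 236.7734]
[330.2128 218.38  ]
[330.0499 235.4834]
[329.9067 250.5131]
```

View pics/w9.png

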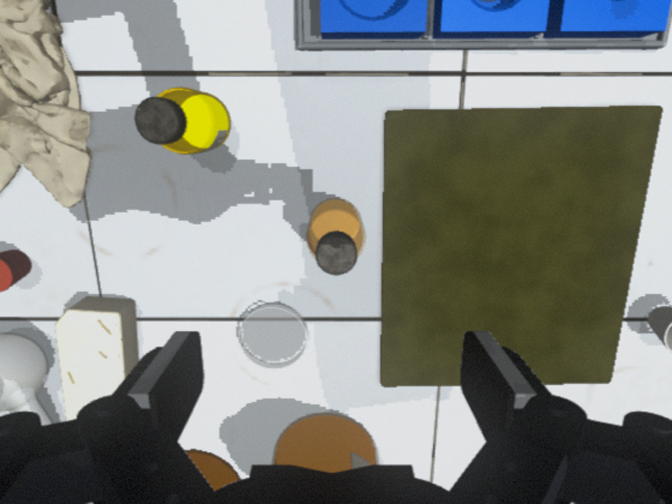

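The cap is at (336,252), against a prediction of (330,250), so I shift y by 3 mm. The dish at (272,332) is clear of the fingers.

```bash
python3 -m creep '-0.001 0.003 0.05 0 -1; -0.001 0.003 0.1 0 -1; -0.001 0.003 0.15 0 -1; -0.001 0.003 0.181 0 -1; -0.001 0.003 0.181 0 -1; -0.001 0.003 0.181 0 -1; -0.001 0.003 0.181 0 1; -0.001 0.003 0.181 0 1' 40
python3 -m creep '0 0 0 0 1; 0 0 0 0 1; 0 0 0 0 1'
python3 -m creep '0 0 -0.04 0 1; 0 0 -0.09 0 1; 0 0 -0.13 0 1; 0 0 -0.13 0 1; 0 0 -0.13 0 1'
python3 -c "
from h import *
print(rel((.482,.1775,.13)))"
```

```text
time: 19.45
tool_pos: [0.6544, 0.1538, 0.0349]
ee_rot: [-0.0, 1.0, 0.0, 0.003]
ft_force: [-0.3, 1.0, 0.1]
opening: 0.0593
grasp_force: 0.0
time: 19.75
tool_pos: [0.6536, 0.1536, 0.0339]
ee_rot: [-0.0, 1.0, 0.0, 0.002]
ft_force: [-1.3, 1.0, 6.8]
opening: 0.0392
grasp_force: 40.7
time: 20.25
tool_pos: [0.6526, 0.1536, 0.1628]
ee_rot: [-0.0, 1.0, 0.0, 0.001]
ft_force: [0.5, 0.1, -3.1]
opening: 0.0394
grasp_force: 41.2
[0.17067897 0.02393624 0.03241723]
```

```bash
python3 -m creep '0.169 0.024 0 0 1; 0.169 0.024 0 0 1; 0.169 0.024 0 0 1; 0.169 0.024 0 0 1; 0.169 0.024 0 0 1; 0.169 0.024 0 0 1; 0.169 0.024 0 0 1; 0.169 0.024 0 0 1'
python3 -m creep '0 0 0.04 0 1; 0 0 0.075 0 1; 0 0 0.075 0 1; 0 0 0.075 0 1; 0 0 0.075 0 1'
python3 - <<'E'
from h import *
np.set_printoptions(precision=4,suppress=True)
c=save("wrist","w10.png",(30,30,530,350),1.4); s=state(); print(s["time"],s["tool_pos"],R.from_quat(s["ee_rot"]).as_rotvec(),s["opening"])
print(rel((.4835,.1775,.046)))
E
```

```text
time: 21.05
tool_pos: [0.4838, 0.1772, 0.1608]
ee_rot: [0.0, 1.0, -0.0, -0.0]
ft_force: [-0.7, -0.3, -1.9]
opening: 0.0394
grasp_force: 41.2
time: 21.55
tool_pos: [0.485, 0.1778, 0.0885]
ee_rot: [0.0, 1.0, 0.0, 0.002]
ft_force: [-0.3, -0.4, -0.7]
opening: 0.0396
grasp_force: 41.3
21.6 [0.4851 0.1778 0.0889] [-0.      3.1375  0.0016] 0.039572597444079184
[ 0.0018 -0.0004  0.0428]
```

View pics/w10.png

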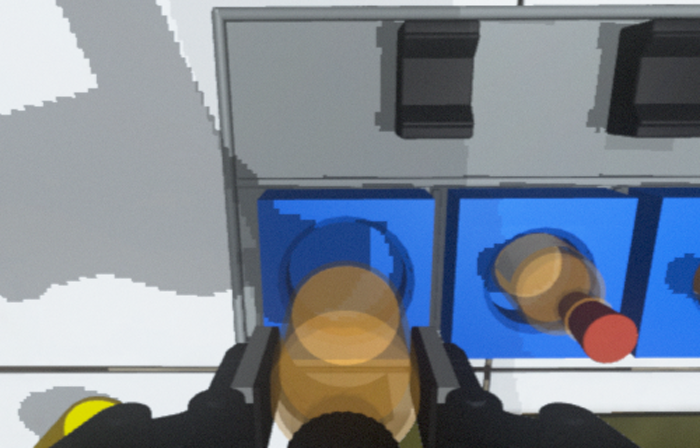

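The dropper sits in the medium bore at (545,280). The bottle (column 345) is over the large bore (column 350), so I lower it.

```bash
python3 -m creep '0.001 0.001 0.012 0 1; 0.001 0.001 0.024 0 1; 0.001 0.001 0.036 0 1; 0.001 0.001 0.043 0 1; 0.001 0.001 0.043 0 1; 0.001 0.001 0.043 0 1; 0.001 0.001 0.043 0 1'
python3 -m creep '0 0 0 0 0.1; 0 0 0 0 -0.2; 0 0 0 0 -0.6; 0 0 0 0 -0.6; 0 0 0 0 -0.6; 0 0 0 0 -0.6'
python3 -m creep '0 0 -0.05 0 -0.6; 0 0 -0.1 0 -0.6; 0 0 -0.15 0 -1; 0 0 -0.15 0 -1; 0 0 -0.15 0 -1'
python3 - <<'E'
from h import *
np.set_printoptions(precision=4,suppress=True)
c=camera("wrist"); s=state(); print(s["time"],s["tool_pos"],s["qpos"])
for l in("vial","dropper_bottle","amber_bottle"):
    for d in look_for("wrist",l): print(l,d["score"],d["at"])
# pen ends from top & scene
for n in("top","scene"):
    c=camera(n); im=c["pixels"].astype(int); h=cv2.cvtColor(c["pixels"],cv2.COLOR_RGB2HSV)
    for d in look_for(n,"pen"): print(n,d["score"],np.round(d["at"],4))
    m=near=cv2.inRange(h,(105,90,20),(130,255,255)); k=np.zeros_like(m); cv2.circle(k,tuple(int(v) for v in proj(c,(.46,-.36,.007))),45,255,-1); m&=k
    ys,xs=np.nonzero(m); P=np.array([ray(c,(x,y),.007)[:2] for x,y in zip(xs,ys)]); 
    w,v=np.linalg.eigh(np.cov(P.T)); print(n,"cap mean",P.mean(0),"dir",v[:,1],"ext",np.ptp((P-P.mean(0))@v[:,1]))
print(rel((.46,-.36,.2)))
E
```

```text
time: 22.3
tool_pos: [0.4824, 0.1786, 0.0467]
ee_rot: [-0.0, 1.0, -0.0, -0.001]
ft_force: [-13.3, -3.9, 25.1]
opening: 0.0391
grasp_force: 44.9
time: 22.9
tool_pos: [0.4818, 0.1784, 0.0428]
ee_rot: [-0.0, 1.0, -0.0, -0.0]
ft_force: [0.7, -0.5, 0.6]
opening: 0.0681
grasp_force: 0.0
time: 23.4
tool_pos: [0.4831, 0.1787, 0.1951]
ee_rot: [-0.0, 1.0, 0.0, 0.002]
ft_force: [-0.0, 0.6, -1.1]
opening: 0.0854
grasp_force: 0.0
23.45 [0.4819 0.1784 0.1929] [ 0.25   -0.154   1.9904  0.      1.3055 -1.3209]
vial 0.74 [0.4837, 0.3326, 0.0633]
dropper_bottle 0.83 [0.4764, 0.2537, 0.0559]
amber_bottle 0.82 [0.4792, 0.1801, 0.0777]
amber_bottle 0.63 [0.5556, 0.0526, 0.0423]
top 0.56 [ 0.4642 -0.3569  0.0164]
top cap mean [ 0.4527 -0.4019] dir [0.1659 0.9861] ext 0.04182713802731126
scene 0.95 [ 0.4565 -0.3663  0.0095]
scene 0.72 [ 0.5496 -0.4101  0.0584]
scene cap mean [ 0.4528 -0.4011] dir [0.1581 0.9874] ext 0.042501567937099805
[ 0.0217 -0.5383 -0.0076]
```

```bash
python3 -m creep '0.02 -0.38 -0.01 1.1 -1; 0.02 -0.38 -0.01 1.1 -1; 0.02 -0.38 -0.01 1.1 -1; 0.02 -0.38 -0.01 1.1 -1; 0.02 -0.38 -0.01 1.1 -1; 0.02 -0.38 -0.01 1.1 -1; 0.02 -0.38 -0.01 1.1 -1; 0.02 -0.38 -0.01 1.1 -1'
python3 -m creep '0 0 0 0.3 -1; 0 0 0 0.5 -1; 0 0 0 0.63 -1; 0 0 0 0.63 -1; 0 0 0 0.63 -1; 0 0 0 0.63 -1'
python3 -c "
from h import *
s=state();print(s['time'],s['tool_pos'],s['qpos'].__repr__());print(R.from_quat(s['ee_rot']).as_matrix().round(3),rel((.462,-.358,.2)))"
```

```text
time: 24.6
tool_pos: [0.4615, -0.2046, 0.2032]
ee_rot: [0.525, 0.851, -0.0, 0.0]
ft_force: [0.9, 1.1, 0.8]
opening: 0.0854
grasp_force: 0.0
time: 25.2
tool_pos: [0.4621, -0.2015, 0.203]
ee_rot: [0.76, 0.65, -0.0, -0.0]
ft_force: [-0.1, 0.6, -0.2]
opening: 0.0858
grasp_force: 0.0
25.2 [ 0.46206946 -0.20148746  0.20298657] array([-5.17737734e-01, -1.85081299e-01,  2.00009410e+00,  1.75053706e-05,
        1.32720199e+00, -3.60879519e-01])
[[ 0.156  0.988 -0.001]
 [ 0.988 -0.156  0.   ]
 [ 0.    -0.001 -1.   ]] [-0.15460248  0.02438348  0.00293611]
```

```bash
python3 -m creep '-0.155 0.024 0 0 -1; -0.155 0.024 0 0 -1; -0.155 0.024 0 0 -1; -0.155 0.024 0 0 -1; -0.155 0.024 0 0 -1; -0.155 0.024 0 0 -1; -0.155 0.024 0 0 -1; -0.155 0.024 0 0 -1'
python3 - <<'E'
from h import *
np.set_printoptions(precision=4,suppress=True)
c=save("wrist","w11.png",scale=1.2); s=state(); print(s["time"],s["tool_pos"])
for d in look_for("wrist","pen"): print(d["score"],d["at"],proj(c,d["at"])*1.2)
u=np.array([.163,.987]);p=np.array([.462,-.358])
for t in(-.067,0,.067): print(proj(c,(*(p+t*u),.007))*1.2)
E
```

```text
time: 26.0
tool_pos: [0.4616, -0.3571, 0.2035]
ee_rot: [0.76, 0.65, 0.0, 0.0]
ft_force: [0.7, 0.0, -0.0]
opening: 0.0852
grasp_force: 0.0
26.05 [ 0.4616 -0.3573  0.2035]
0.92 [0.4611, -0.3523, 0.0134] [330.7405 216.9939]
[332.3919 301.3472]
[333.0177 222.2198]
[333.7172 133.7921]
```

View pics/w11.png

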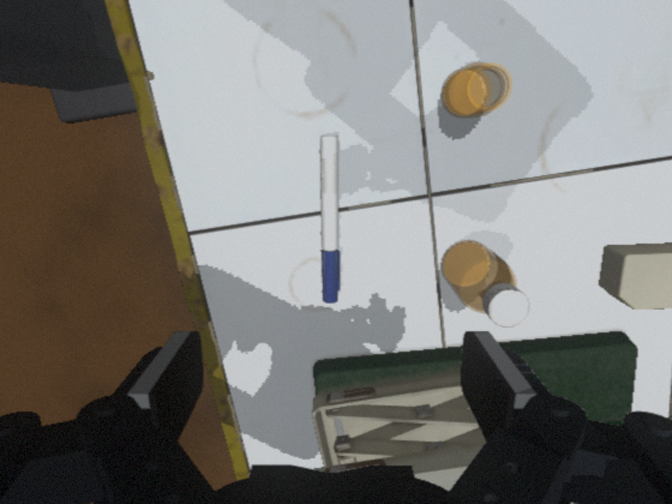

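The pen's ends are at (330,134) and (331,302), as predicted, but 2 mm left of centre. The white-capped bottle at (470,265) and the jar at (475,92) are clear.

```bash
python3 -m creep '0 -0.001 0.05 0 -0.4; 0 -0.001 0.1 0 -0.4; 0 -0.001 0.15 0 -0.4; 0 -0.001 0.19 0 -0.4; 0 -0.001 0.199 0 -0.4; 0 -0.001 0.199 0 -0.4; 0 -0.001 0.199 0 -0.4; 0 -0.001 0.199 0 -0.4'
python3 -m creep '0 0 0 0 -0.4; 0 0 0 0 -0.4; 0 0 0 0 -0.4'
```

```text
time: 26.9
tool_pos: [0.4623, -0.3599, 0.0077]
ee_rot: [0.761, 0.649, 0.0, 0.003]
ft_force: [0.5, -0.5, 0.0]
opening: 0.0596
grasp_force: 0.0
time: 27.2
tool_pos: [0.4607, -0.3586, 0.0052]
ee_rot: [0.761, 0.649, 0.0, 0.001]
ft_force: [-0.1, -0.1, -0.0]
opening: 0.0597
grasp_force: 0.0
```

```bash
python3 -m creep '0 0 0 0 0.2; 0 0 0 0 1; 0 0 0 0 1; 0 0 0 0 1; 0 0 0 0 1; 0 0 0 0 1; 0 0 0 0 1' 30
python3 -m creep '0 0 -0.03 0 1; 0 0 -0.08 0 1; 0 0 -0.13 0 1; 0 0 -0.18 0 1; 0 0 -0.18 0 1; 0 0 -0.18 0 1; 0 0 -0.18 0 1'
python3 - <<'E'
from h import *
np.set_printoptions(precision=4,suppress=True)
c=save("wrist","w12.png",(100,50,460,330),2); s=state(); print(s["time"],s["tool_pos"],R.from_quat(s["ee_rot"]).as_matrix(),s["opening"])
print(rel((.404,.2575,.2)))
g=s["tool_pos"];X=R.from_quat(s["ee_rot"]).as_matrix()
for t in(-.067,.067):
    for dz in(-.005,0): print((proj(c,g+X[:,0]*t+X[:,2]*dz)-[100,50])*2)
E
```

```text
time: 27.9
tool_pos: [0.4604, -0.3583, 0.0043]
ee_rot: [0.761, 0.649, -0.0, 0.0]
ft_force: [0.1, -0.6, 1.1]
opening: 0.0114
grasp_force: 30.7
time: 28.6
tool_pos: [0.4595, -0.3575, 0.1825]
ee_rot: [0.761, 0.649, -0.0, -0.001]
ft_force: [-0.5, -0.6, -1.1]
opening: 0.0114
grasp_force: 30.6
28.65 [ 0.4593 -0.3573  0.1818] [[ 0.1584  0.9874 -0.0031]
 [ 0.9874 -0.1583  0.0029]
 [ 0.0024 -0.0035 -1.    ]] 0.011628300266537203
[ 0.5983 -0.152  -0.0163]
[354.3439 726.8307]
[354.2706 710.0853]
[354.9135 139.6625]
[354.8002 138.5384]
```

View pics/w12.png

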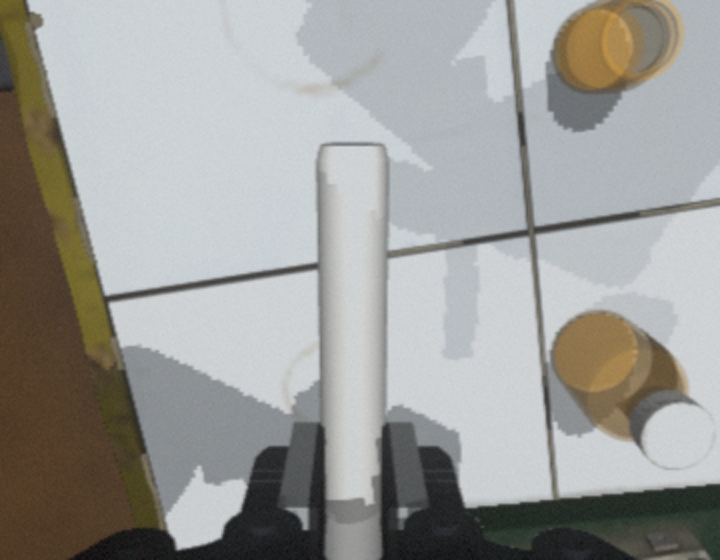

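The pen is held centrally; its end is about 1.5 mm short of the prediction, which I'll compensate. Next I carry it to the pen rest.

```bash
python3 -m creep '0.36 -0.09 0 -0.159 1; 0.36 -0.09 0 -0.159 1; 0.36 -0.09 0 -0.159 1; 0.36 -0.09 0 -0.159 1; 0.36 -0.09 0 -0.159 1; 0.36 -0.09 0 -0.159 1; 0.36 -0.09 0 -0.159 1; 0.36 -0.09 0 -0.159 1'
python3 -c "
from h import *
s=state();print(s['tool_pos'],R.from_quat(s['ee_rot']).as_matrix().round(4),rel((.404,.259,.18)))"
```

```text
time: 29.45
tool_pos: [0.4265, 0.0147, 0.182]
ee_rot: [0.706, 0.708, -0.001, -0.002]
ft_force: [0.2, -0.3, 0.2]
opening: 0.0114
grasp_force: 30.6
[0.42645379 0.01468338 0.18196727] [[-0.0033  1.     -0.004 ]
 [ 1.      0.0033  0.0013]
 [ 0.0013 -0.004  -1.    ]] [ 0.24438711 -0.02163361  0.00236305]
```

```bash
python3 -m creep '0.244 -0.0215 0 0 1; 0.244 -0.0215 0 0 1; 0.244 -0.0215 0 0 1; 0.244 -0.0215 0 0 1; 0.244 -0.0215 0 0 1; 0.244 -0.0215 0 0 1; 0.244 -0.0215 0 0 1; 0.244 -0.0215 0 0 1'
python3 -m creep '0 0 0.05 0 1; 0 0 0.1 0 1; 0 0 0.1 0 1; 0 0 0.1 0 1; 0 0 0.1 0 1'
python3 - <<'E'
from h import *
np.set_printoptions(precision=4,suppress=True)
c=save("wrist","w13.png",(60,20,500,350),1.7); s=state(); print(s["time"],s["tool_pos"],R.from_quat(s["ee_rot"]).as_matrix(),s["opening"])
print(rel((.404,.259,.029)))
E
```

```text
time: 30.25
tool_pos: [0.4065, 0.2544, 0.1829]
ee_rot: [0.707, 0.707, -0.001, -0.0]
ft_force: [-0.4, -1.1, -0.4]
opening: 0.0111
grasp_force: 30.6
time: 30.75
tool_pos: [0.4091, 0.2557, 0.0872]
ee_rot: [0.708, 0.707, 0.002, 0.001]
ft_force: [0.8, -0.3, -0.3]
opening: 0.0114
grasp_force: 30.6
30.8 [0.4093 0.256  0.0877] [[ 0.0009  1.      0.0051]
 [ 1.     -0.001   0.0024]
 [ 0.0024  0.0051 -1.    ]] 0.011465499851247717
[ 0.0028 -0.0056  0.0586]
```

View pics/w13.png

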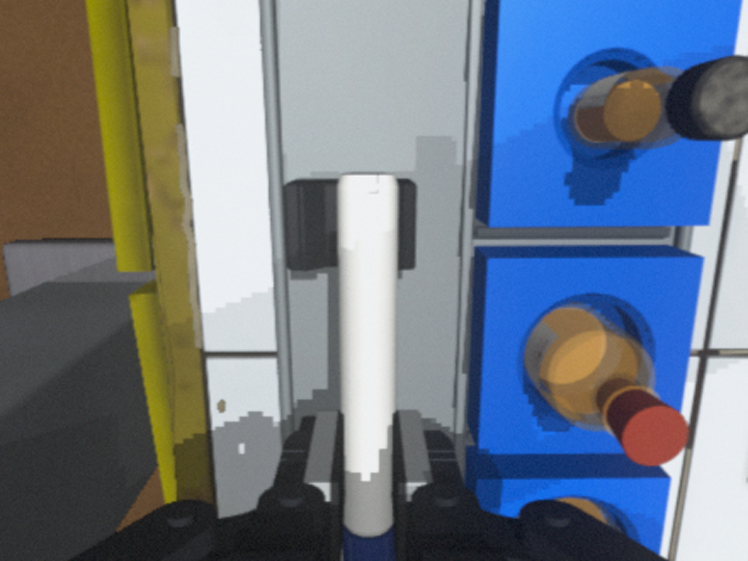

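The pen (column 368) is 5 mm off the saddle centre (column 350), which matches the measured x error. I correct, settle and re-measure before lowering.

```bash
python3 -m creep '0.003 -0.005 0 0 1; 0.003 -0.005 0.02 0 1; 0.003 -0.005 0.035 0 1; 0.003 -0.005 0.035 0 1; 0.003 -0.005 0.035 0 1; 0.003 -0.005 0.035 0 1; 0.003 -0.005 0.035 0 1; 0.003 -0.005 0.035 0 1'
python3 -c "
from h import *
s=state();print(s['tool_pos'],R.from_quat(s['ee_rot']).as_matrix().round(4),rel((.404,.259,.029)))"
```

```text
time: 31.6
tool_pos: [0.4025, 0.2587, 0.0502]
ee_rot: [0.707, 0.707, 0.001, 0.0]
ft_force: [-0.1, 0.3, -0.1]
opening: 0.0113
grasp_force: 30.6
[0.40252083 0.25873502 0.05017335] [[ 1.0e-04  1.0e+00  1.3e-03]
 [ 1.0e+00 -1.0e-04  7.0e-04]
 [ 7.0e-04  1.3e-03 -1.0e+00]] [0.00025076 0.00145086 0.02117548]
```

```bash
python3 -m creep '0 0.001 0.008 0 1; 0 0.001 0.014 0 1; 0 0.001 0.021 0 1; 0 0.001 0.021 0 1; 0 0.001 0.021 0 1; 0 0.001 0.021 0 1; 0 0.001 0.021 0 1'
python3 -m creep '0 0 0 0 0.6; 0 0 0 0 0.45; 0 0 0 0 0.3; 0 0 0 0 0.3; 0 0 0 0 0.3'
python3 -m creep '0 0 -0.03 0 0.3; 0 0 -0.08 0 0.3; 0 0 -0.13 0 0.3; 0 0 -0.18 0 0; 0 0 -0.18 0 0; 0 0 -0.18 0 0; 0 0 -0.18 0 0'
python3 - <<'E'
from h import *
np.set_printoptions(precision=4,suppress=True)
c=save("wrist","w14.png",scale=1.2); s=state(); print(s["time"],s["tool_pos"])
camera("top");camera("scene")
for n in("wrist","top","scene"):
  for l in("vial","dropper_bottle","amber_bottle","pen","white_cap_bottle","open_jar"):
    for d in look_for(n,l):
        if d["score"]>.4: print(n,l,round(d["score"],2),np.round(d["at"],3))
E
```

```text
time: 32.3
tool_pos: [0.4028, 0.2584, 0.0281]
ee_rot: [0.707, 0.707, -0.0, -0.0]
ft_force: [-0.2, 0.3, 0.2]
opening: 0.0116
grasp_force: 31.8
time: 32.8
tool_pos: [0.403, 0.2585, 0.0284]
ee_rot: [0.707, 0.707, 0.0, 0.0]
ft_force: [0.3, -0.2, -0.3]
opening: 0.0299
grasp_force: 0.0
time: 33.5
tool_pos: [0.4022, 0.2581, 0.2067]
ee_rot: [0.707, 0.707, -0.001, -0.0]
ft_force: [0.2, 0.5, -0.4]
opening: 0.0421
grasp_force: 0.0
33.55 [0.4019 0.2579 0.2061]
wrist vial 0.95 [0.482 0.336 0.07 ]
wrist dropper_bottle 0.96 [0.475 0.261 0.056]
wrist amber_bottle 0.74 [0.488 0.193 0.067]
wrist amber_bottle 0.54 [0.584 0.065 0.06 ]
wrist pen 0.73 [0.4   0.262 0.036]
top vial 0.51 [0.484 0.333 0.059]
top dropper_bottle 0.7 [0.477 0.249 0.056]
top amber_bottle 0.8 [0.57  0.05  0.066]
top amber_bottle 0.75 [0.488 0.174 0.074]
top pen 0.72 [0.405 0.254 0.039]
top white_cap_bottle 0.6 [ 0.566 -0.401  0.058]
top open_jar 0.65 [ 0.572 -0.275  0.034]
top open_jar 0.63 [0.478 0.25  0.054]
scene vial 0.69 [0.459 0.154 0.029]
scene vial 0.54 [0.481 0.333 0.061]
scene dropper_bottle 0.69 [0.476 0.25  0.053]
scene amber_bottle 0.94 [0.477 0.173 0.068]
scene amber_bottle 0.9 [0.565 0.042 0.056]
scene pen 0.81 [0.402 0.249 0.036]
scene white_cap_bottle 0.6 [ 0.553 -0.412  0.056]
scene open_jar 0.6 [ 0.562 -0.282  0.037]
```

View pics/w14.png

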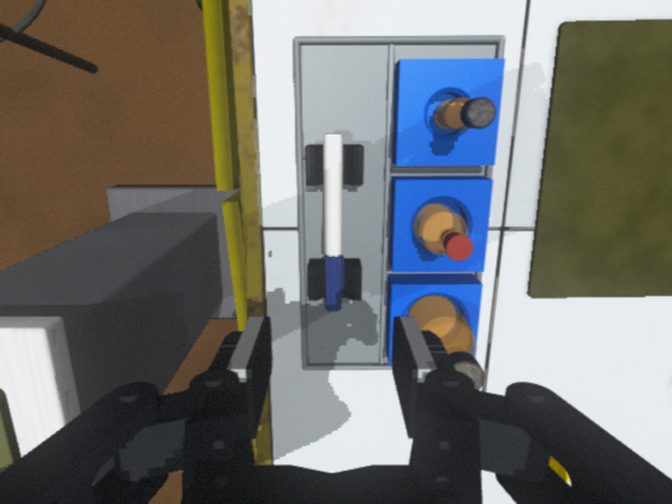

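The pen lies across both saddles, overhanging 11 px at one end and 10 px at the other. All three bottles stand upright in their bores, and the white-capped bottle and the jar have not moved. I hand it in.

```bash
python3 -c "
from rig import *
print(finish_job())"
```

```text
the job is handed in; nothing more can be done
None
```

The kit is packed and handed in at about 33.7 s: the last pictures showed the vial, dropper bottle and amber bottle upright in their bores, the pen centred on its saddles, and the white-capped bottle and jar unmoved.

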